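# Start up the roof pump controls in order

### The arm

A 7-joint arm with a two-finger parallel gripper is mounted at the origin on the work surface. World frame = base frame: x ahead of the robot, y to its left, z up, the work surface at z = 0. Lengths are in m, angles in rad, forces in N, time in s.
With the tool pointing down it reaches from about 0.425 to 0.925 m from the base axis. Payload 6.8 kg.
Tool frame: the origin (TCP) lies between the finger pads; the fingertips stand 14 mm ahead of it and the grasp point (between the pads) lies 5 mm behind it; z points along the fingers, y is the line along which they close (so a half turn about z gives the same grasp; the last joint's range is limited). The gripper opens to 85 mm and grips with 20 to 120 N. Pads are 22 mm wide; open, the fingers measure 114 mm over their backs; the gripper's body (76 mm by 85 mm) begins 54 mm behind the grasp point. The pads swing forward as they close: fully open they stand 13 mm farther back than shut.
Start: joints at [1.071, 0.477, 0.022, 1.555, -0.011, 1.109, -0.083], TCP at [0.258, -0.624, 0.245] pointing down, gripper open.
Joint ranges: [-2.96, 2.96], [-0.34, 2.1], [-1.41, 1.46], [0.24, 2.44], [-1.37, 4.51], [0.17, 1.92], [-2.96, 2.96]. Speed limits (rad/s): [2.39, 2.39, 3.14, 3.14, 3.14, 3.14, 3.14].

### API

Orientations are given as a rotation vector (axis times angle).
In Python, from bench import r, eyes, ticket gives the robot as it stands. The module is installed in compiled form; this text tells all that it offers.
- The arm moves only by the tool arm_command, never from a script. Its argument "plan" is text: rows parted by semicolons, each of 4 numbers parted by spaces: the shift along the tool's x, y, z in m, then the turn about the tool's z in degrees. In form: tx ty tz yaw; .... A call has 1 to 20 rows; each row shifts and turns the commanded pose from where the row before left it, along the tool's axes as they then stand; what a row does not reach is not made up. A row lasts 1/8 s, in which the tool goes at most 62.5 mm and 10.7 degrees, less where a joint would pass 70% of its speed; a pose out of reach is approached as far as the arm can. A call is refused whole if a number of a shift passes 0.0625 or a number of a turn 10.7, either way. A call with a gripper value outside its range is refused whole. "hand" is the closure, from -1 (fully open) to 1 (shut), set as the call begins (left out, the last holds). The fingers move at their own pace and stop on an object; "grip_force" is the grip in N (left out, the last holds). Time passes only in rows, so rows that do not move let the fingers close. It gives the time, the measured TCP pose, the force, the opening and the grip force at its end, in the units of the state.
- r.get_obs(): the state, without advancing time (a new reading comes with each control period).
- eyes.grab_frame(name): name is "scene" or "top" or "wrist"; returns (picture, depth): 400x640x3 uint8, red, green, blue; 400x640 float32, m along the optical axis (not along the pixel's ray), 0 where there is no reading.
- eyes.calibration(name): a dict with "fov_y" (degrees; the focal length in pixels is half the picture's height over the tangent of half this angle, whatever the lens; pixels are square), "cx", "cy" (the principal point, pixels), "origin" and "attitude" of the camera in the world; the wrist camera has in their place "tool_from_camera" (4x4, takes a point from camera to tool coordinates, whose origin is the TCP and whose axes are the flange's). Camera axes: x right, y up, looking along -z (the intrinsics and any distortion apply to the point x, -y, -z); pixel columns grow to the right and rows downward; lengths in m; the calibration is good to about 2 mm. A picture is of the moment at which its call begins: read the wrist's pose just before it. calibration takes no time and is no camera call.
- ticket.hand_in(): hands the job in; it is judged then, once.
The state is a dict: "clock": time; "joints": joint angles; "qvel": joint speeds; "tau": joint torques, N m; "tcp_pos": TCP position; "orientation": TCP orientation; "contact_force": force on the tool from outside, world axes, zero at the start; "moment": the same for the moment, N m; "grip_width": finger opening in m; "gripper_force": force on a finger pad.
Only numpy, scipy, OpenCV 4.12 (cv2) and the standard library are available. Lean on these libraries where they do the work, as an engineer would, in place of code of your own. Each camera call takes 0.05 s, during which the arm holds its last target. There are 200 camera calls.

### The job

Start up the pump controls by pushing with the fingertips, in this order: push down the raised end of the rocker until it has tipped fully over, then press the square key fully down, then press the wide round button fully down. Leave the narrow round button alone, keep the switch modules seated in their dock, and do not disturb the fittings and tape lying around; nothing is to be picked up.

Things in the scene. Friction and masses are not known exactly. Their poses are not given: they have to be found in the camera images.
- dock: flat galvanised docking frame fixed on the table, 119 (x) by 323 (y) mm; floor 8 mm thick, rim and dividers 20 mm above the table; holds four switch modules side by side along its y at 80 mm spacing (y = -120, -40, 40, 120 mm). Origin at the centre of its underside on the table, z up; its x points away from the robot, turned up to 0.35 rad from world x
- rocker_module: loose grey switch module with an aluminium top plate, 110 (x) by 74 (y) by 42 mm, 0.4 to 0.8 kg, seated in one of the four dock slots (its place in the row differs each time); origin at the centre of its underside, 8 mm above the table; x, y, z as the dock's. It carries the rocker in the middle of its top face
- square_module: loose grey switch module with an aluminium top plate, 110 (x) by 74 (y) by 42 mm, 0.4 to 0.8 kg, seated in one of the four dock slots (its place in the row differs each time); origin at the centre of its underside, 8 mm above the table; x, y, z as the dock's. It carries the square key in the middle of its top face
- wide_module: loose grey switch module with an aluminium top plate, 110 (x) by 74 (y) by 42 mm, 0.4 to 0.8 kg, seated in one of the four dock slots (its place in the row differs each time); origin at the centre of its underside, 8 mm above the table; x, y, z as the dock's. It carries the wide round button in the middle of its top face
- narrow_module: loose grey switch module with an aluminium top plate, 110 (x) by 74 (y) by 42 mm, 0.4 to 0.8 kg, seated in one of the four dock slots (its place in the row differs each time); origin at the centre of its underside, 8 mm above the table; x, y, z as the dock's. It carries the narrow round button in the middle of its top face
- rocker (a joint): rad: 0 is the start side (far end raised), 0.5 is tipped fully over (near end raised); at the start 0 to 0.05. Stays where it is left; takes about 0.045 N m, so 2 to 5 N at its end
- rocker_press (a point): point on the top face of the black rocker paddle (60 by 36 mm, 10 mm thick), 22 mm from its pivot towards the end raised at the start (far end, dock +x); the pivot lies over the module's centre, 63 mm above the table, along dock y. The point moves with the paddle, from 73 mm above the table at the start to 62 mm when fully over
- square_key (a joint): joint in m: 0 is up, 0.008 is fully down against its stop; at the start 0 to 0.001. Stays where it is left.
- square_key_top (a point): centre of the flat top of the square key, 32 by 32 mm. Black, stands 14 mm proud of the module's top face (64 mm above the table), travels 8 mm straight down against a steady friction of about 3.5 N, and stays where it is pushed.
- wide_button (a joint): joint in m: 0 is up, 0.008 is fully down against its stop; at the start 0 to 0.001. Stays where it is left.
- wide_button_top (a point): centre of the flat top of the wide round button, 44 mm across. Black, stands 14 mm proud of the module's top face (64 mm above the table), travels 8 mm straight down against a steady friction of about 3.5 N, and stays where it is pushed.
- narrow_button (a joint): joint in m: 0 is up, 0.008 is fully down against its stop; at the start 0 to 0.001. Stays where it is left. Not to be pressed
- narrow_button_top (a point): centre of the flat top of the narrow round button, 18 mm across. Black, stands 14 mm proud of the module's top face (64 mm above the table), travels 8 mm straight down against a steady friction of about 3.5 N, and stays where it is pushed. To be left alone
- coupling: loose upright steel pipe coupling with a yellow cap, 62 mm across, 100 mm high, beyond the +y end of the dock; origin at the centre of its underside. Leave it
- elbow: loose steel pipe elbow lying flat, about 95 by 95 by 40 mm, beyond the -y end of the dock; origin on the table at its middle. Leave it
- tape: loose white roll of sealing tape lying flat, 54 mm across, 18 mm high, on the far side of the dock; origin at the centre of its underside. Leave it
- cap: loose yellow pipe cap lying flat, 54 mm across, 14 mm high, on the near side of the dock; origin at the centre of its underside. Leave it
Mind the look-alikes: they are no part of the job. What is shaped like the wide_module but orange is not meant. What is shaped like the square_module but blue or purple is not meant.

How it is judged:
On the way, in this order (a step that is already met when the one before it is completed fails the run):
1. the rocker is tipped fully over (value of joint rocker above 0.42 rad), for 0.1 s.
2. the square key is fully down (value of joint square_key above 0.0062 m), for 0.1 s.
3. the wide round button is fully down (value of joint wide_button above 0.0062 m), for 0.1 s.
At the end, for the whole second after the job is handed in: rocker over by more than 0.42 of 0.5 rad; square key and wide round button each down more than 6.2 of 8 mm; narrow round button down less than 3 mm; modules within 10 mm and fittings and tape within 20 mm of where they began, all at rest (value of joint rocker above 0.42 rad and value of joint each of square_key, wide_button above 0.0062 m and value of joint narrow_button below 0.003 m and distance of each of rocker_module, square_module, wide_module, narrow_module from where it was at the start of the episode below 0.01 m and distance of each of coupling, elbow, tape, cap from where it was at the start of the episode below 0.02 m and linear speed of each of rocker_module, square_module, wide_module, narrow_module, coupling, elbow, tape, cap below 0.02 m/s); the robot touches nothing.
It fails at once if the square key is pushed before the rocker is over (value of joint square_key above 0.004 m and value of joint rocker below 0.38 rad).
It fails at once if the wide round button is pushed before the square key is down (value of joint wide_button above 0.004 m and value of joint square_key below 0.0055 m).
It fails at once if the narrow round button is pushed (value of joint narrow_button above 0.003 m).
It fails at once if a switch module is lifted or shifted out of its seat (10 mm) (distance of any of rocker_module, square_module, wide_module, narrow_module from where it was at the start of the episode above 0.01 m).
It fails at once if a fitting or the tape is lifted, carried, tipped over or pushed away (20 mm) (distance of any of coupling, elbow, tape, cap from where it was at the start of the episode above 0.02 m or angle between coupling's own z axis and vertical above 0.35 rad).
It also fails if it takes over 43 s, if anything falls off the work surface, if the arm or the gripper's body presses on something with over 40 N, if the wrist force passes 120 N, or if a joint passes its speed limit or range.

## Working session

There is one attempt and no reset: what is moved stays moved. The work goes in short steps, Python scripts to look and compute and a tool call to move; the robot and the scene stay as the last step left them, time stands still between calls to the robot, and variables do not carry over. Pictures are saved under pics/ and viewed, at most 10 in all, crops included, and the job is handed in when it is done.

Besides the shell and the picture viewer there is one more tool, called as a command line: name --argument value ..., lists and objects as JSON in quotes. arm_command: Moves the arm, as the interface text tells. Its arguments: {"type":"object","properties":{"plan":{"type":"string"},"hand":{"type":"number"},"grip_force":{"type":"number"}},"required":["plan"]}

```bash
mkdir -p pics
cat > h.py <<'E'
from bench import r, eyes, ticket
import numpy as np, cv2
from scipy.spatial.transform import Rotation as R
def world(name,d,px):
    c=eyes.calibration(name); f=200/np.tan(np.radians(c['fov_y'])/2)
    A=np.array(c['attitude']); 
    A=A if A.shape==(3,3) else R.from_rotvec(A).as_matrix()
    out=[]
    for u,v in px:
        z=np.median(d[int(v)-1:int(v)+2,int(u)-1:int(u)+2])
        out.append(np.array(c['origin'])+A@np.array([(u-c['cx'])/f*z,-(v-c['cy'])/f*z,-z]))
    return np.array(out)
E
python3 - <<'E'
from h import *
for n in("top","scene"):
    p,d=eyes.grab_frame(n); cv2.imwrite(f"pics/{n}0.png",p[:,:,::-1]); np.save(n,d); c=eyes.calibration(n); print(n,c)
o=r.get_obs(); print(o)
E
```

```text
top {'fov_y': 48.776459174282465, 'cx': 319.0917792108384, 'cy': 196.43624648210894, 'origin': array([ 0.39581196, -0.0154061 ,  1.18009023]), 'attitude': array([ 0.17564339, -0.12604324, -1.56045109])}
scene {'fov_y': 47.89998404416028, 'cx': 324.09375520416563, 'cy': 198.78696691380674, 'origin': array([1.09882719, 0.66640998, 0.66570621]), 'attitude': array([0.40431302, 1.17307445, 2.26072151])}
{'clock': 0.1, 'joints': array([ 1.07088371,  0.47770654,  0.02240249,  1.55634151, -0.01148791,
        1.10929428, -0.0831254 ]), 'qvel': array([ 0.00058321, -0.00343977,  0.00062145, -0.00175786, -0.00011132,
       -0.00125623, -0.00082455]), 'tau': array([ 3.87784035e-03, -5.97764432e+01,  1.61337174e+00, -2.81955725e+01,
        1.28245240e-02,  5.02787414e-03, -1.44365448e-06]), 'tcp_pos': array([ 0.25752137, -0.62340202,  0.24443607]), 'orientation': array([-3.07999272e+00, -6.11144718e-01,  7.32425763e-04]), 'contact_force': array([ 0.0070412 , -0.01333251,  0.0015406 ]), 'moment': array([-0.02817443,  0.00941526, -0.02621414]), 'gripper_force': 0.0, 'grip_width': 0.08548248860817663}
```

View pics/top0.png

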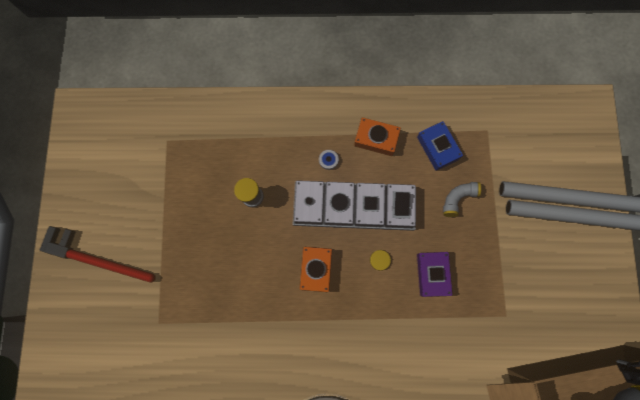

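View pics/scene0.png

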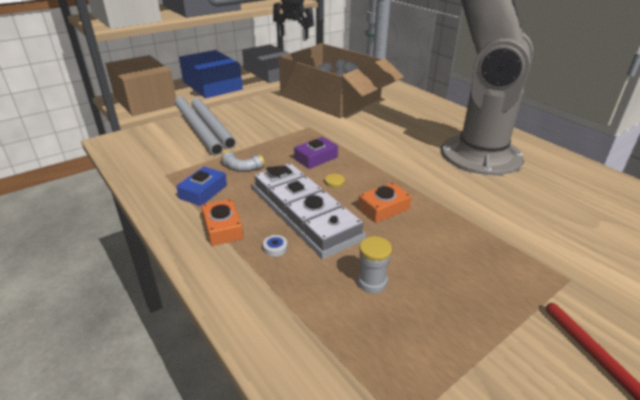

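The top view shows the dock row left to right: narrow (310,201), wide (340,202), square (371,203), rocker (403,204). I'll enlarge it to read the centres.

Run:
```python
from h import *
p=cv2.imread("pics/top0.png"); d=np.load("top.npy")
cv2.imwrite("pics/crop.png",cv2.resize(p[170:240,285:425],None,fx=5.6,fy=5.6,interpolation=cv2.INTER_CUBIC))
print(world("top",d,[(310,201),(340,202),(371,203),(403,198),(403,211),(325,190),(380,260),(329,159),(247,190),(450,205)]).round(4))
# dark blobs in the dock, heights
g=p.max(2); m=((g<60)).astype(np.uint8); m[:183]=0;m[226:]=0;m[:,:297]=0;m[:,416:]=0
n,l,s,c=cv2.connectedComponentsWithStats(m)
for i in range(1,n):
    if s[i,4]>20: print(s[i],c[i].round(1),world("top",d,[c[i]]).round(4))
```

```text
[[ 0.6012  0.0442  0.0629]
 [ 0.5985 -0.033   0.0645]
 [ 0.5965 -0.1125  0.0623]
 [ 0.6082 -0.1932  0.0702]
 [ 0.5759 -0.1935  0.0626]
 [ 0.6391  0.0065  0.021 ]
 [ 0.4541 -0.138   0.0127]
 [ 0.7258 -0.0039  0.019 ]
 [ 0.6225  0.2016  0.0984]
 [ 0.5964 -0.3202  0.0357]]
[354 186  34  40 103] [379.1 211.4] [[ 0.5771 -0.1344  0.0476]]
[395 193  15  23 327] [402.1 204. ] [[ 0.5931 -0.1909  0.0682]]
[332 194  17  16 217] [339.6 201.6] [[ 0.5995 -0.032   0.0649]]
[365 197  13  13 151] [370.7 202.6] [[ 0.5973 -0.1117  0.0631]]
[306 198   7   6  37] [308.9 200.6] [[0.6026 0.0471 0.0616]]
[297 222  26   2  34] [309.4 222.6] [[0.5475 0.0462 0.0457]]
[325 223  28   2  37] [336.4 223.7] [[ 0.5446 -0.024   0.0471]]
```

View pics/crop.png

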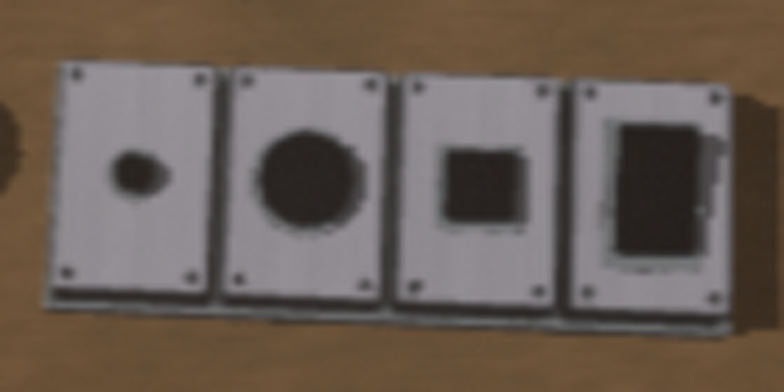

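The crop confirms the order narrow (140,175), wide (310,180), square (485,187), rocker (657,190). Measured heights are 62–65 mm and spacing is 79.5 mm, matching the 64 mm and 80 mm given. Dock yaw is about -0.033 rad.

The tool needs a turn of +24.3° and then a move over the rocker's far end at (0.617, -0.192).

arm_command --plan "0 0 0 8.1; 0 0 0 8.1; 0 0 0 8.1; 0.0287 -0.0369 0 0; 0.0287 -0.0369 0 0; 0.0287 -0.0369 0 0; 0.0287 -0.0369 0 0; 0.0287 -0.0369 0 0; 0.0287 -0.0369 0 0; 0.0287 -0.0369 0 0; 0.0287 -0.0369 0 0; 0.0287 -0.0369 0 0; 0.0287 -0.0369 0 0; 0.0287 -0.0369 0 0; 0.0287 -0.0369 0 0; 0 0 0 0; 0 0 0 0" --hand 1

```text
clock: 2.22
tcp_pos: [0.6158, -0.1928, 0.2448]
orientation: [3.141, -0.051, -0.002]
contact_force: [-0.6, -0.8, 0.1]
grip_width: 0.0001
gripper_force: 0.0
```

```bash
cat >> h.py <<'E'
def wworld(d,px,o):
    c=eyes.calibration("wrist"); f=200/np.tan(np.radians(c['fov_y'])/2); T=np.array(c['tool_from_camera'])
    Rt=R.from_rotvec(o['orientation']).as_matrix(); out=[]
    for u,v in px:
        z=np.median(d[int(v)-1:int(v)+2,int(u)-1:int(u)+2])
        q=T@np.array([(u-c['cx'])/f*z,-(v-c['cy'])/f*z,-z,1]); out.append(o['tcp_pos']+Rt@q[:3])
    return np.array(out)
E
python3 - <<'E'
from h import *
o=r.get_obs(); p,d=eyes.grab_frame("wrist"); cv2.imwrite("pics/w1.png",p[:,:,::-1]); np.save("w1",d)
g=p.max(2); n,l,s,c=cv2.connectedComponentsWithStats((g<60).astype(np.uint8))
for i in range(1,n):
    if s[i,4]>300: print(s[i],c[i].round(1),wworld(d,[c[i]],o).round(4))
E
```

```text
[ 410    0   47   34 1113] [432.1  13.1] [[ 0.7563 -0.302   0.0564]]
[ 545  115   95   41 1074] [572.3 136.6] [[ 0.6386 -0.4639  0.0404]]
[  57  132  225  100 2454] [188.2 165.9] [[ 0.623  -0.0592  0.0516]]
[  0 147  13  38 359] [  4.7 167. ] [[0.6201 0.1743 0.0115]]
[550 157  27  31 674] [563.5 172. ] [[ 0.595  -0.4773  0.0219]]
[ 298  164   38   53 1812] [316.3 190. ] [[ 0.5979 -0.1927  0.07  ]]
[ 142  169   45   41 1419] [163.8 189.1] [[ 0.6024 -0.0359  0.0645]]
[224 175  33  30 942] [240.  189.4] [[ 0.5992 -0.114   0.0639]]
[   45   237   595   163 46411] [315.9 345.3] [[ 0.3371 -0.1829  0.0014]]
```

View pics/w1.png

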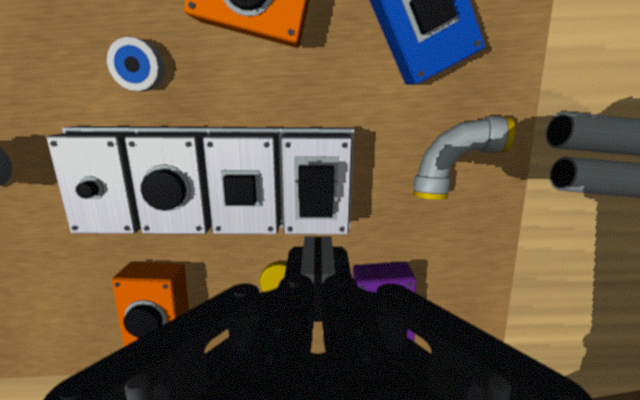

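The wrist view shows the rocker at (316,190), square key at (240,189) and wide button at (164,189), agreeing with the top view within 3 mm. Next I descend over the rocker's far end.

arm_command --plan "0.003 0 0.035 0; 0 0 0.035 0; 0 0 0.035 0; 0 0 0.035 0; 0 0 0.008 0; 0 0 0.004 0; 0 0 0.004 0; 0 0 0 0"

```text
clock: 3.28
tcp_pos: [0.6197, -0.1928, 0.0902]
orientation: [3.141, -0.051, 0.002]
contact_force: [0.2, 0.3, 0.3]
grip_width: 0.0002
gripper_force: 0.0
```

Target for full tip-over is TCP z of about 0.076–0.079, since the fingertip's near edge does the pressing.

arm_command --plan "0 0 0.003 0; 0 0 0.003 0; 0 0 0.003 0; 0 0 0.002 0; 0 0 0 0"

```text
clock: 3.9
tcp_pos: [0.6197, -0.1925, 0.0784]
orientation: [3.141, -0.051, 0.001]
contact_force: [3.1, -0.3, 2.8]
grip_width: -0.0001
gripper_force: 1.7
```

arm_command --plan "0 0 0.001 0; 0 0 0.001 0; 0 0 0 0"

```text
clock: 4.28
tcp_pos: [0.6198, -0.1925, 0.0774]
orientation: [3.141, -0.051, 0.002]
contact_force: [1.0, 0.5, 9.8]
grip_width: -0.0003
gripper_force: 4.8
```

The force has risen to about 10 N, so it's at the stop. One more nudge, then I lift and check.

arm_command --plan "0 0 0.001 0; 0 0 0 0; 0 0 0 0"

```text
clock: 4.65
tcp_pos: [0.6199, -0.1925, 0.0772]
orientation: [3.141, -0.051, 0.002]
contact_force: [-1.7, 0.7, 15.0]
grip_width: 0.0001
gripper_force: 7.3
```

arm_command --plan "0 0 -0.02 0; 0 0 -0.03 0; 0 0 -0.03 0; 0 0 -0.03 0; 0 0 0 0; 0 0 0 0"

```text
clock: 5.4
tcp_pos: [0.6181, -0.1924, 0.1844]
orientation: [-3.141, 0.051, 0.004]
contact_force: [0.1, 0.1, 0.3]
grip_width: -0.0003
gripper_force: 0.0
```

Run:
```python
from h import *
o=r.get_obs(); p,d=eyes.grab_frame("wrist"); print(o['tcp_pos'])
cv2.imwrite("pics/w2.png",p[:,:,::-1])
g=p.max(2); n,l,s,c=cv2.connectedComponentsWithStats((g<60).astype(np.uint8))
for i in range(1,n):
    if s[i,4]>600: print(s[i],c[i].round(1),wworld(d,[c[i]],o).round(4))
```

```text
[ 0.61805632 -0.19236657  0.18443363]
[438   0  54  23 698] [459.3   7.9] [[ 0.7489 -0.3008  0.0566]]
[ 588  118   52   47 1425] [609.4 141.8] [[ 0.642  -0.4626  0.0245]]
[   0  142  276  119 4084] [162.6 180. ] [[ 0.6265 -0.0602  0.0512]]
[ 591  171   49   43 1283] [610.6 191.3] [[ 0.5935 -0.4766  0.0234]]
[   44   180   547   220 47147] [315.  339.9] [[ 0.4053 -0.1838  0.002 ]]
[ 105  188   56   49 2121] [132.4 211.8] [[ 0.6028 -0.0362  0.0643]]
[ 204  195   42   36 1387] [224.5 212.3] [[ 0.5997 -0.1142  0.064 ]]
```

View pics/w2.png

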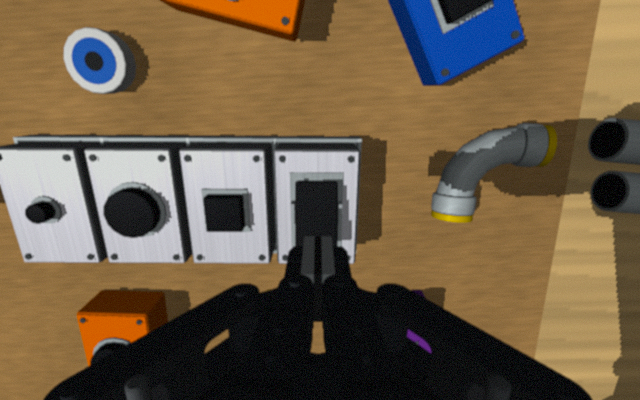

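The rocker at (317,200) is foreshortened differently and looks tipped. I'll move above the square key, then read the paddle's slope from depth.

arm_command --plan "-0.0113 -0.039 0 0; -0.0113 -0.039 0 0; 0 0 0 0; 0 0 0 0"

```text
clock: 5.95
tcp_pos: [0.5987, -0.1143, 0.1844]
orientation: [3.141, -0.051, -0.003]
contact_force: [0.6, -0.3, -0.2]
grip_width: -0.0003
gripper_force: 0.0
```

Run:
```python
from h import *
o=r.get_obs(); p,d=eyes.grab_frame("wrist"); print(o['tcp_pos'])
vs=[(u,v) for v in range(150,300,3) for u in range(380,450,8)]
w=wworld(d,vs,o); m=(abs(w[:,1]+.192)<.012)&(w[:,2]>.053)&(w[:,2]<.08)&(abs(w[:,0]-.596)<.027)
print(m.sum(),np.polyfit(w[m,0]-.596,w[m,2],1))
g=p.max(2); n,l,s,c=cv2.connectedComponentsWithStats((g<60).astype(np.uint8))
for i in range(1,n):
    if s[i,4]>600: print(s[i],c[i].round(1),wworld(d,[c[i]],o).round(4))
```

```text
[ 0.59866456 -0.1143438   0.18444735]
80 [-0.2574986   0.06830534]
[  88  118  185  122 2443] [207.  162.6] [[ 0.6215 -0.0235  0.0529]]
[353 119  97 116 917] [372.6 158.6] [[ 0.6199 -0.1634  0.0514]]
[510 124  44  71 859] [526.9 160.9] [[ 0.6065 -0.3143  0.0213]]
[  0 129  29  57 861] [ 14.7 156.8] [[0.6255 0.1734 0.016 ]]
[ 387  155   47   72 3170] [409.4 190.6] [[ 0.5959 -0.1911  0.0683]]
[ 192  163   54   51 2119] [218.9 187.8] [[ 0.6024 -0.0346  0.0646]]
[ 295  170   38   38 1391] [313.4 188. ] [[ 0.5996 -0.1127  0.0644]]
[   44   237   547   163 44014] [318.  347.5] [[ 0.374  -0.1092  0.0015]]
[ 430  274   81   23 1375] [467.9 284.9] [[ 0.4726 -0.2733  0.0224]]
```

The paddle slope is -0.257, so the rocker is fully over. The tool is within about 1.5 mm of the square key's centre, so I descend.

arm_command --plan "0 -0.001 0.035 0; 0 0 0.035 0; 0 0 0.025 0; 0 0 0.006 0; 0 0 0 0; 0 0 0.003 0; 0 0 0.003 0; 0 0 0.003 0; 0 0 0.002 0; 0 0 0 0"

```text
clock: 7.25
tcp_pos: [0.5997, -0.1129, 0.0735]
orientation: [3.141, -0.051, 0.001]
contact_force: [1.2, -1.1, 2.1]
grip_width: 0.0003
gripper_force: 0.7
```

arm_command --plan "0 0 0.002 0; 0 0 0.001 0; 0 0 0.001 0; 0 0 0 0"

```text
clock: 7.75
tcp_pos: [0.5998, -0.1129, 0.0701]
orientation: [3.141, -0.051, 0.002]
contact_force: [-1.1, -0.3, 8.0]
grip_width: 0.0001
gripper_force: 4.2
```

arm_command --plan "0 0 0.001 0; 0 0 0.001 0; 0 0 0 0"

```text
clock: 8.12
tcp_pos: [0.6001, -0.113, 0.0699]
orientation: [3.141, -0.051, 0.003]
contact_force: [-6.4, 0.4, 22.9]
grip_width: -0.0001
gripper_force: 11.6
```

At 23 N the key is on its stop. I lift, move over to the wide button and check the key's height.

arm_command --plan "0 0 -0.02 0; 0 0 -0.03 0; 0 0 -0.03 0; 0 0 -0.03 0; 0 -0.039 0 0; 0 -0.039 0 0; 0 0 0 0; 0 0 0 0"

```text
clock: 9.12
tcp_pos: [0.6014, -0.0354, 0.1772]
orientation: [3.141, -0.051, -0.001]
contact_force: [0.5, -0.3, 0.2]
grip_width: -0.0001
gripper_force: 0.0
```

Run:
```python
from h import *
o=r.get_obs(); p,d=eyes.grab_frame("wrist"); print(o['tcp_pos'])
g=p.max(2); n,l,s,c=cv2.connectedComponentsWithStats((g<60).astype(np.uint8))
for i in range(1,n):
    if s[i,4]>500: print(s[i],c[i].round(1),wworld(d,[c[i]],o).round(4))
```

```text
[ 0.60138411 -0.03540985  0.17716772]
[ 178  119   92  124 1271] [252.5 162.7] [[0.6241 0.0159 0.0513]]
[ 353  119  201  123 2242] [423.7 160.9] [[ 0.621  -0.1253  0.0514]]
[ 595  122   45   78 1381] [616.  164.3] [[ 0.6051 -0.3135  0.0214]]
[ 58 129  44  59 792] [ 87.5 154.3] [[0.6302 0.1745 0.0189]]
[   0  136   86   84 4662] [ 39.5 168.7] [[0.6293 0.1747 0.0716]]
[ 482  157   53   74 3633] [508.8 193.2] [[ 0.5963 -0.1892  0.0682]]
[ 286  165   53   52 2157] [312.  190.8] [[ 0.6025 -0.0328  0.0651]]
[ 388  171   41   37 1334] [407.4 189.4] [[ 0.5985 -0.1117  0.057 ]]
[   44   237   547   163 45103] [324.1 347.7] [[ 0.3846 -0.0378  0.0025]]
[ 502  278   90   24 1497] [545.7 289.3] [[ 0.4726 -0.2727  0.0225]]
```

The square key's top is now 0.057 against 0.0644 before, so it's down. Next is the wide button.

arm_command --plan "0.0005 -0.001 0.035 0; 0 0 0.035 0; 0 0 0.02 0; 0 0 0.004 0; 0 0 0 0; 0 0 0.003 0; 0 0 0.003 0; 0 0 0.003 0; 0 0 0.003 0; 0 0 0.001 0; 0 0 0 0"

```text
clock: 10.55
tcp_pos: [0.6027, -0.0339, 0.0704]
orientation: [-3.141, 0.051, -0.001]
contact_force: [2.1, -0.9, 1.1]
grip_width: 0.0001
gripper_force: 0.7
```

arm_command --plan "0 0 0.001 0; 0 0 0.001 0; 0 0 0.001 0; 0 0 0 0"

```text
clock: 11.05
tcp_pos: [0.6031, -0.034, 0.0699]
orientation: [3.141, -0.051, 0.002]
contact_force: [-6.5, -0.1, 23.1]
grip_width: 0.0002
gripper_force: 11.6
```

arm_command --plan "0 0 -0.02 0; 0 0 -0.03 0; 0 0 -0.03 0; 0 0 -0.03 0; 0 0 -0.03 0; 0 0 0 0; 0 0 0 0; 0 0 0 0"

```text
clock: 12.05
tcp_pos: [0.6014, -0.0339, 0.206]
orientation: [3.141, -0.051, -0.004]
contact_force: [0.3, -0.0, -0.0]
grip_width: -0.0
gripper_force: 0.0
```

Run:
```python
from h import *
o=r.get_obs(); p,d=eyes.grab_frame("wrist"); print(o['tcp_pos'])
g=p.max(2); n,l,s,c=cv2.connectedComponentsWithStats((g<60).astype(np.uint8))
for i in range(1,n):
    if s[i,4]>250: print(s[i],c[i].round(1),wworld(d,[c[i]],o).round(4))
```

```text
[ 0.60139775 -0.03385259  0.20599375]
[ 574  108   66   81 1226] [597.6 150.7] [[ 0.6126 -0.3155  0.0234]]
[193 116  83 112 938] [261.4 157.4] [[0.6224 0.0152 0.0509]]
[ 352  117  179  111 1694] [414.6 154.7] [[ 0.6203 -0.1248  0.0511]]
[ 82 126  40  53 603] [108.6 149. ] [[0.6298 0.1745 0.0194]]
[  10  132   97   74 3538] [ 67.1 159. ] [[0.631  0.1743 0.0745]]
[ 469  150   47   67 2915] [492.2 182.8] [[ 0.5964 -0.1895  0.0682]]
[ 292  158   46   44 1573] [314.1 179.6] [[ 0.6012 -0.0324  0.0566]]
[ 383  165   37   32 1081] [400.6 180.3] [[ 0.5979 -0.1118  0.0561]]
[217 172  21  19 322] [227.  180.7] [[0.605  0.0452 0.0646]]
[   44   237   547   163 43839] [318.  347.7] [[ 0.3547 -0.028   0.0008]]
[ 491  264   80   21 1170] [529.9 273.8] [[ 0.472  -0.2737  0.0217]]
[522 316  37  30 957] [539.6 330.6] [[ 0.4246 -0.2694  0.0574]]
```

The wide button and square key are both down at about 0.056, the narrow button is still up at 0.0646, and the rocker stays tipped. Handing in.

```bash
python3 -c "
from h import *
print(ticket.hand_in())"
```

```text
the job is handed in; nothing more can be done
None
```

The job is handed in, with no verdict shown: the rocker is fully over, then the square key and wide button were pressed to their stops in order; the narrow button is still up and I saw no sign of anything else being disturbed.

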